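Mount the plaster cameos in their frames

ROBOT

A 6-joint arm with a two-finger parallel gripper is mounted at the origin on the work surface. World frame = base frame: x ahead of the robot, y to its left, z up, the work surface at z = 0. Lengths are in m, angles in rad, forces in N, time in s.
With the tool pointing down it reaches from about 0.25 to 0.725 m from the base axis. Payload 4 kg.
Tool frame: the origin (TCP) lies midway between the tips of the shut fingers; the grasp point (between the pads) lies arm.hold_point_z behind it (arm.hold_point_z is the distance from the TCP to the grasp point, in m); z points along the fingers, y is the line along which they close (so a half turn about z gives the same grasp; the last joint's range is limited). The gripper opens to 85 mm and grips with 20 to 120 N. Pads are 22 mm wide; open, the fingers measure 114 mm over their backs; the gripper's body (76 mm by 85 mm) begins 54 mm behind the grasp point. The pads swing forward as they close: fully open they stand 13 mm farther back than shut.
Start: joints at [1.116, 0.241, 0.005, 1.335, 0, 1.571], TCP at [0.22, 0.449, 0.231] pointing down, gripper open.
Joint ranges: [-2.72, 2.72], [-1.05, 1.87], [-1.09, 1.28], [-1.99, 2.15], [-1.42, 1.44], [-3.14, 3.14]. Speed limits (rad/s): [2.79, 2.79, 3.14, 3.14, 3.14, 3.14].

INTERFACE

Orientations are given as [roll, pitch, yaw] about the fixed x, y, z axes, in that order (R = Rz(yaw) Ry(pitch) Rx(roll)).
In Python, from cell import arm gives the robot as it stands.
- The arm moves only by the tool drive_tool, never from a script. Its argument "increments" is one flat list of numbers, 7 for each row, row after row: the turn, a rotation vector about the tool's x, y, z scaled (see below), then the shift along the tool's x, y, z scaled (see below), then the opening, from 0 (shut) to 1 (fully open). In form: [wx, wy, wz, tx, ty, tz, hand, wx, wy, wz, tx, ty, tz, hand, ...]. A call has 1 to 20 rows; each row is the pose to reach, as a shift and turn from the pose commanded when the call began, along the tool's axes at that moment; what a row does not reach only later rows make up. The controller multiplies each number of a shift by 20 cm and each number of a turn by 45 degrees. A row lasts 1/10 s, in which the tool goes at most 50 mm and 8.59 degrees, less where a joint would pass 70% of its speed; a pose out of reach is approached as far as the arm can. A call with a number of a shift or a turn outside -1 to 1 is refused whole. A call with a gripper value outside its range is refused whole. The fingers move at their own pace and stop on an object; "force" is the grip in N (left out, the last holds). Time passes only in rows, so rows that repeat a pose let the fingers close. It gives the time, the measured TCP pose, the force, the opening and the grip force at its end, in the units of the state.
- arm.state(): the state, without advancing time (a new reading comes with each control period).
- arm.get_image(name): name is "side" or "top" or "wrist"; returns a dict with "image" (400x640x3 uint8, red, green, blue), "range_z" (400x640 float32, m along the optical axis (not along the pixel's ray), 0 where there is no reading), "fx", "fy", "cx", "cy" (pixels), "R" (3x3) and "t" (3): a world point X has camera coordinates R X + t. Camera axes: x right, y down, z forward; pixel columns grow to the right and rows downward; lengths in m; the calibration is good to about 2 mm. A picture is of the moment at which its call begins.
- arm.finish_job(): hands the job in; it is judged then, once.
The state is a dict: "time": time; "joints": joint angles; "dq": joint speeds; "joint_efforts": joint torques, N m; "position": TCP position; "orientation": TCP orientation; "ft_force": force on the tool from outside, world axes, zero at the start; "moment": the same for the moment, N m; "grip_width": finger opening in m; "grasp_force": force on a finger pad.
Only numpy, scipy, OpenCV 4.12 (cv2) and the standard library are available. Lean on these libraries where they do the work, as an engineer would, in place of code of your own. Each camera call takes 0.05 s, during which the arm holds its last target. There are 200 camera calls.

TASK

Pick out the four white plaster medallions on the desk and lay each one, face up and flat, down inside the recess of the black frame whose opening has its own shape and size. Set them down gently, for plaster chips when dropped, and leave the two dark bronze medals where they lie.

Things in the scene. Friction and masses are not known exactly. Their poses are not given: they have to be found in the camera images.
- cameo_large_round: Large round plaster medallion, 58 mm diameter. White (ivory) plaster; 18 mm thick, lies flat with z up, low relief 1 mm on top. Origin: centre of the underside. 
- cameo_small_round: Small round plaster medallion, 36 mm diameter. White (ivory) plaster; 18 mm thick, lies flat with z up, low relief 1 mm on top. Origin: centre of the underside. 
- cameo_square: Square plaster medallion, 44 x 44 mm. White (ivory) plaster; 18 mm thick, lies flat with z up, low relief 1 mm on top. Origin: centre of the underside. x and y along its sides.
- cameo_oblong: Oblong plaster medallion with round ends, 60 mm long (x) by 38 mm wide (y). White (ivory) plaster; 18 mm thick, lies flat with z up, low relief 1 mm on top. Origin: centre of the underside. 
- bronze_round: Dark brown bronze medal, round, 58 mm diameter, 18 mm thick, lying on the desk; stays where it is. Origin: centre of the underside.
- bronze_square: Dark brown bronze medal, 44 x 44 mm square, 18 mm thick, lying on the desk; stays where it is. Origin: centre of the underside.
- frame_large_round: Frame with the large round opening, 75 mm diameter. Flat picture frame lying on the desk, fixed, 104 x 104 mm outside and 7 mm high, black face with a thin gilt edge; in its middle a recess 4 mm deep with a dark red floor, which lies 2.5 mm above the desk (face at 6.5 mm), opening edged in gilt. Origin: centre of the frame on the desk; z up, x and y along its sides. 
- frame_small_round: Frame with the small round opening, 53 mm diameter. Flat picture frame lying on the desk, fixed, 104 x 104 mm outside and 7 mm high, black face with a thin gilt edge; in its middle a recess 4 mm deep with a dark red floor, which lies 2.5 mm above the desk (face at 6.5 mm), opening edged in gilt. Origin: centre of the frame on the desk; z up, x and y along its sides. 
- frame_square: Frame with the square opening, 60 x 60 mm, sides along x and y. Flat picture frame lying on the desk, fixed, 104 x 104 mm outside and 7 mm high, black face with a thin gilt edge; in its middle a recess 4 mm deep with a dark red floor, which lies 2.5 mm above the desk (face at 6.5 mm), opening edged in gilt. Origin: centre of the frame on the desk; z up, x and y along its sides. 
- frame_oblong: Frame with the oblong round-ended opening, 76 mm along x, 54 mm along y. Flat picture frame lying on the desk, fixed, 104 x 104 mm outside and 7 mm high, black face with a thin gilt edge; in its middle a recess 4 mm deep with a dark red floor, which lies 2.5 mm above the desk (face at 6.5 mm), opening edged in gilt. Origin: centre of the frame on the desk; z up, x and y along its sides. 
Not all that is in view belongs to the job. Leave any blue or red look-alike of the cameo_large_round alone.

How it is judged:
At the end, for the whole second after the job is handed in: Each plaster medallion lies released, flat (within 0.06 rad) and at rest on the floor of its own frame's recess (underside less than 4.5 mm above the desk, centre within 14 mm of the frame's centre), and both bronze medals are within 12 mm of where they started (horizontal distance between cameo_large_round and frame_large_round below 0.014 m and z of cameo_large_round in the frame of frame_large_round between 0 and 0.0045 m and angle between each of cameo_large_round, cameo_small_round, cameo_square, cameo_oblong's own z axis and vertical below 0.06 rad and linear speed of each of cameo_large_round, cameo_small_round, cameo_square, cameo_oblong below 0.02 m/s and angular speed of each of cameo_large_round, cameo_small_round, cameo_square, cameo_oblong below 0.2 rad/s and horizontal distance between cameo_small_round and frame_small_round below 0.014 m and z of cameo_small_round in the frame of frame_small_round between 0 and 0.0045 m and horizontal distance between cameo_square and frame_square below 0.014 m and z of cameo_square in the frame of frame_square between 0 and 0.0045 m and horizontal distance between cameo_oblong and frame_oblong below 0.014 m and z of cameo_oblong in the frame of frame_oblong between 0 and 0.0045 m and distance of each of bronze_round, bronze_square from where it was at the start of the episode below 0.012 m); the robot touches nothing.
It fails at once if a plaster medallion is dropped (falls free faster than 0.7 m/s, about 25 mm) ((linear speed of cameo_large_round above 0.7 m/s and contact force between cameo_large_round and the fingers below 0.05 N) or (linear speed of cameo_small_round above 0.7 m/s and contact force between cameo_small_round and the fingers below 0.05 N) or (linear speed of cameo_square above 0.7 m/s and contact force between cameo_square and the fingers below 0.05 N) or (linear speed of cameo_oblong above 0.7 m/s and contact force between cameo_oblong and the fingers below 0.05 N)).
It fails at once if a bronze medal is moved more than 12 mm (distance of any of bronze_round, bronze_square from where it was at the start of the episode above 0.012 m).
It also fails if it takes over 104 s, if anything falls off the work surface, if the arm or the gripper's body presses on something with over 40 N, if the wrist force passes 120 N, or if a joint passes its speed limit or range.

## Working session

There is one attempt and no reset: what is moved stays moved. The work goes in short steps, Python scripts to look and compute and a tool call to move; the robot and the scene stay as the last step left them, time stands still between calls to the robot, and variables do not carry over. Pictures are saved under pics/ and viewed, at most 14 in all, crops included, and the job is handed in when it is done.

Besides the shell and the picture viewer there is one more tool, called as name(argument=value, ...), one argument or row to a line, values as JSON. drive_tool: Moves the arm, as the interface text tells. Its arguments: {"type":"object","properties":{"increments":{"type":"array","items":{"type":"number","minimum":-1,"maximum":1}},"force":{"type":"number"}},"required":["increments"]}

```bash
ls; mkdir -p pics; python3 - <<'E'
from cell import arm
import cv2,numpy as np,pickle
s=arm.state();print(s['time'],s['position'],s['orientation'],s['grip_width'],arm.hold_point_z)
d={n:arm.get_image(n) for n in('top','side')}
pickle.dump(d,open('v0.pkl','wb'))
for n in d:
    cv2.imwrite(f'pics/{n}0.png',d[n]['image'][...,::-1]);print(n,d[n]['fx'],d[n]['R'],d[n]['t'])
E
```

```text
pics
0.0 [0.2193571  0.44857836 0.23041446] [-3.13947028e+00  5.99426039e-06  2.68678439e+00] 0.08530833042210133 0.0187
top 487.85197577363465 [[ 0.00886653 -0.99988251 -0.01250403]
 [-0.99362253 -0.00740398 -0.11251424]
 [ 0.11240844  0.01342189 -0.99357143]] [0.00541819 0.50806538 1.13772505]
side 444.04687388959513 [[ 0.98915817 -0.14638882 -0.01168058]
 [-0.10016715 -0.61438924 -0.78261894]
 [ 0.10739024  0.77530393 -0.62239148]] [-0.49366835  0.09215708  1.09293347]
```

View pics/top0.png

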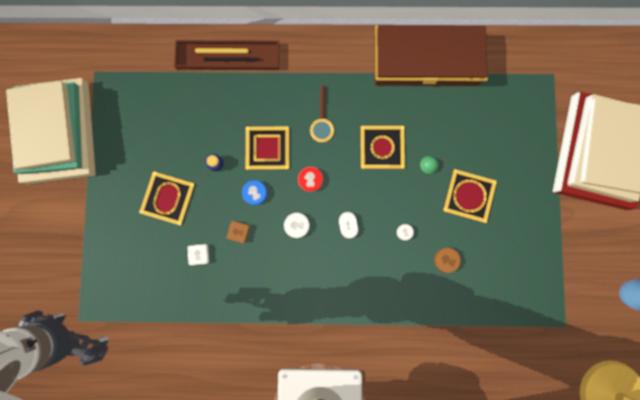

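View pics/side0.png

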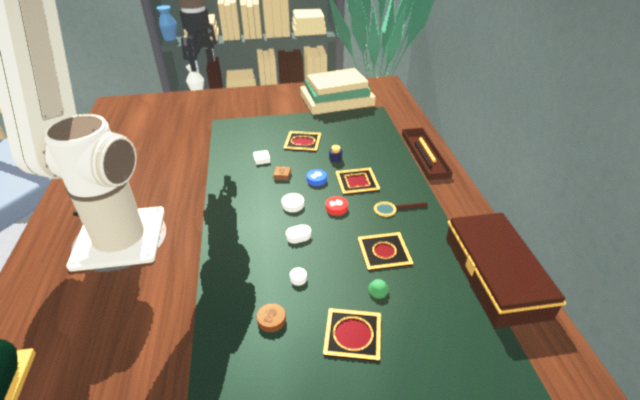

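The top view shows four white pieces: square (198,254), large round (296,225), oblong (348,224) and small round (405,232). The look-alikes are the blue (255,192) and red (310,179) rounds and the bronze pieces at (238,231) and (448,260). The frames are oblong (167,198), square (267,148), small round (382,147) and large round (470,195).

```bash
cat > h.py <<'E'
import cv2,numpy as np
def ray(d,uv,z):
    uv=np.atleast_2d(np.array(uv,float)); k=np.c_[(uv[:,0]-d['cx'])/d['fx'],(uv[:,1]-d['cy'])/d['fy'],np.ones(len(uv))]
    C=-d['R'].T@d['t']; w=k@d['R']; return (C+w*((z-C[2])/w[:,2])[:,None])[:,:2]
def blobs(mask,amin):
    c,_=cv2.findContours(mask.astype(np.uint8)*255,cv2.RETR_EXTERNAL,cv2.CHAIN_APPROX_NONE)
    return [x[:,0,:] for x in c if cv2.contourArea(x)>amin]
def rect(p):  # centre, sides, angle (deg) of long/first side from world x
    (c,s,a)=cv2.minAreaRect((p*1000).astype(np.float32)); 
    if s[1]>s[0]: s=s[::-1]; a+=90
    return np.round(c,1),np.round(s,1),round((a+90)%180-90,1)
E
python3 - <<'E'
from h import *;import pickle
d=pickle.load(open('v0.pkl','rb'))
for n in('top','side'):
    v=d[n];hsv=cv2.cvtColor(v['image'],cv2.COLOR_RGB2HSV).astype(int);H,S,V=hsv[...,0],hsv[...,1],hsv[...,2]
    print(n)
    for nm,m,z in(('white',(S<60)&(V>150),.018),('bronze',(H<16)&(S>90)&(V>70),.018),('gilt',(H>16)&(H<32)&(S>100)&(V>110),.0068),('red',((H<6)|(H>170))&(S>120)&(V>50),.0025)):
        for b in blobs(m,100):
            p=ray(v,b,z);c=p.mean(0)
            if not(.2<c[0]<.7 and -.5<c[1]<.5):continue
            r=rect(p)
            if max(r[1])>130: continue
            u=b.mean(0).astype(int); zz=v['range_z'][u[1],u[0]]
            X=v['R'].T@(np.array([(u[0]-v['cx'])/v['fx']*zz,(u[1]-v['cy'])/v['fy']*zz,zz])-v['t'])
            print(nm,u,*r,'depthz',X[2].round(4))
v=d['top'];i=v['image'][160:300,170:480,::-1]
cv2.imwrite('pics/crop0.png',cv2.resize(i,None,fx=2.5,fy=2.5,interpolation=cv2.INTER_CUBIC))
E
```

```text
top
white [197 254] [362.4 294.7] [49.8 49.4] -83.8 depthz 0.0196
white [404 231] [ 419.5 -199.9] [40.7 38.1] -89.5 depthz 0.0189
white [295 224] [434.1  59.5] [61.2 60.9] 45.7 depthz 0.0217
white [347 224] [435.8 -64.5] [65.1 44.2] 11.5 depthz 0.0206
bronze [447 259] [ 355.2 -299.8] [60.5 57.1] -75.6 depthz 0.0186
bronze [237 231] [417.5 198.9] [46.7 45.4] 74.7 depthz 0.0216
bronze [166 197] [497.1 373.9] [70.2 48.7] -11.7 depthz 0.0077
bronze [469 195] [ 508.4 -355.5] [67.2 65.3] -89.6 depthz 0.0059
bronze [310 178] [546.9  27.1] [63.  61.2] -89.6 depthz 0.0214
bronze [381 147] [ 625.6 -147.5] [44.7 43.8] -0.2 depthz 0.0012
bronze [269 147] [622.7 129.2] [61.5 52.2] -89.6 depthz 0.0069
gilt [166 197] [498.7 377.6] [110.9 109.2] 73.8 depthz 0.0077
gilt [469 195] [ 509.7 -360.5] [110.3 110.2] 74.6 depthz 0.0059
gilt [266 147] [625.2 134.6] [110.1 107.9] -89.6 depthz 0.0037
gilt [382 146] [ 629.4 -149.1] [109.2 107.7] -89.7 depthz 0.0017
gilt [321 129] [669.9  -1. ] [60.6 59.4] 0.3 depthz 0.0058
red [166 197] [498.9 379.4] [64.8 43.4] -17.7 depthz 0.0077
red [469 195] [ 509.  -361.3] 
[... 568 characters left out ...]
58.9] -88.9 depthz 0.0048
bronze [282 173] [417.7 186.9] [59.8 43.2] 80.7 depthz 0.0201
bronze [302 141] [498.4 352.4] [70.9 49. ] -9.5 depthz 0.0029
gilt [353 333] [ 511.4 -360.4] [93.7 93.1] 74.3 depthz 0.0041
gilt [377 250] [ 629.9 -149.5] [110.1 108.1] -89.5 depthz 0.0039
gilt [384 208] [671.4  -3.8] [65.9 57.1] 76.1 depthz 0.0056
gilt [352 181] [626.5 133.8] [113.5 107.8] -89.2 depthz 0.0012
gilt [304 140] [500.7 374.6] [114.4 104.1] 74.2 depthz 0.0009
red [352 333] [ 512.5 -358. ] [66.7 64. ] -8.9 depthz 0.0029
red [384 250] [ 631.2 -146.2] [41.4 40.3] -67.1 depthz 0.0018
red [336 205] [550.4  35.9] [79.8 56.2] 80.8 depthz 0.0187
red [356 180] [627.2 137. ] [50.8 48.9] 0.4 depthz 0.004
```

View pics/crop0.png

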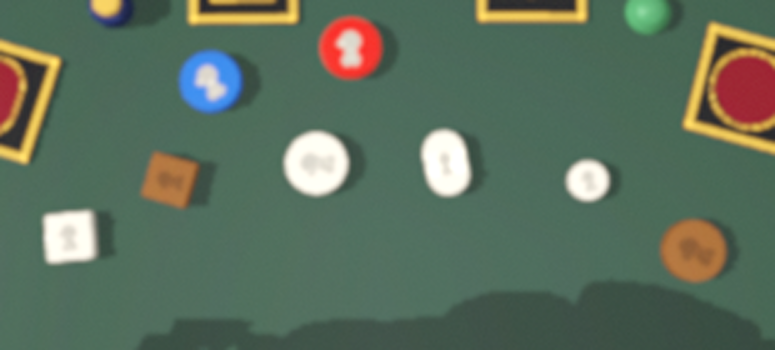

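The crop confirms the four white pieces, and the blue, red and bronze look-alikes are distinct. Sizes and heights match the descriptions. I'll start with the square and write a helper that turns a target pose into increments.

```bash
cat > inc.py <<'E'
# usage: inc.py x y z yaw_deg [more quads]: increments from the present pose; mm
import sys,numpy as np
from cell import arm
from scipy.spatial.transform import Rotation as R
s=arm.state();p=np.array(s['position'])*1000;A=R.from_euler('xyz',s['orientation'])
print('t',round(s['time'],2),'p',p.round(1),'yaw',np.degrees(s['orientation'][2]).round(1),'w',round(s['grip_width']*1000,1),'grip',round(float(np.max(s['grasp_force'])),1),'F',np.round(s['ft_force'],1))
for q in np.array(sys.argv[1:],float).reshape(-1,4):
    B=R.from_euler('xyz',[np.pi,0,np.radians(q[3])])
    w=(A.inv()*B).as_rotvec(degrees=True)
    print('turn',(w/45).round(3),'shift',(A.inv().apply(q[:3]-p)/200).round(3),'rows>=',max(np.linalg.norm(w)/8.59,np.linalg.norm(q[:3]-p)/50).round(1))
E
python3 inc.py 362 297 120 96.2
```

```text
t 0.1 p [219.4 448.6 230.5] yaw 153.9 w 85.5 grip 0.0 F [-0.3 -0.9 -0.8]
turn [-2.000e-03  1.000e-03  1.283e+00] shift [-0.974 -0.367  0.553] rows>= 6.7
```

drive_tool(
  increments=[0,0,1,-0.974,-0.367,0.553,1,0,0,1,-0.974,-0.367,0.553,1,0,0,1,-0.974,-0.367,0.553,1,0,0,1,-0.974,-0.367,0.553,1,0,0,1,-0.974,-0.367,0.553,1,0,0,1,-0.974,-0.367,0.553,1,0,0,1,-0.974,-0.367,0.553,1,0,0,1,-0.974,-0.367,0.553,1],
  force=40,
)

```text
time: 0.9
position: [0.3623, 0.2978, 0.1207]
orientation: [-3.141, -0.0, 1.902]
ft_force: [1.5, 0.1, 0.1]
grip_width: 0.0852
grasp_force: 0.0
```

```bash
python3 inc.py 362 297 40 96.2; python3 - <<'E'
from h import *
from cell import arm
v=arm.get_image('wrist');cv2.imwrite('pics/w1.png',v['image'][...,::-1])
hsv=cv2.cvtColor(v['image'],cv2.COLOR_RGB2HSV).astype(int)
for b in blobs((hsv[...,1]<60)&(hsv[...,2]>150),500): print(b.mean(0),rect(ray(v,b,.018)))
E
```

```text
t 0.9 p [362.3 297.8 120.7] yaw 109.0 w 85.2 grip 0.0 F [1.5 0.1 0.1]
turn [-0.    -0.     0.284] shift [-0.003 -0.003  0.403] rows>= 1.6
[  8.70848708 341.00369004] (array([112.5,  32.2]), array([168.7,  25.5]), -89.5)
[428.43307087 274.4488189 ] (array([492.7, 258. ]), array([71.3, 17.4]), -42.1)
[203.58267717 274.69291339] (array([284.6, 186. ]), array([71.3, 17.9]), 80.9)
[318.12738854 170.9888535 ] (array([358.7, 307.1]), array([94.1, 63.5]), -61.5)
[343.51851852  13.26851852] (array([340.7, 433.4]), array([71.9, 26.7]), 19.0)
```

View pics/w1.png

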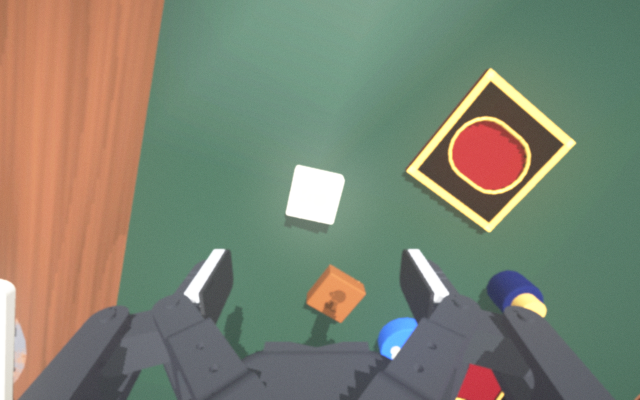

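The wrist view shows the white square at (316,195) between and ahead of the pads, with bronze beyond at (336,293). I'll measure it with a tighter mask after turning and descending part way.

drive_tool(
  increments=[0,0,0.284,0,0,0.25,1,0,0,0.284,0,0,0.25,1,0,0,0.284,0,0,0.25,1],
)

```text
time: 1.25
position: [0.3612, 0.2978, 0.0699]
orientation: [-3.14, 0.001, 1.681]
ft_force: [0.3, 0.2, 0.3]
grip_width: 0.0856
grasp_force: 0.0
```

```bash
cat > wl.py <<'E'
from h import *
from cell import arm
v=arm.get_image('wrist');cv2.imwrite('pics/wlast.png',v['image'][...,::-1])
hsv=cv2.cvtColor(v['image'],cv2.COLOR_RGB2HSV).astype(int)
for b in blobs((hsv[...,1]<50)&(hsv[...,2]>195),800): print(b.mean(0).round(),rect(ray(v,b,.018)))
E
python3 wl.py;  python3 inc.py 362 297 5 96.2
```

```text
[316. 216.] (array([361.5, 297.8]), array([47.1, 43.6]), -83.6)
t 1.3 p [362.1 298.4  70.8] yaw 96.4 w 85.4 grip 0.0 F [ 0.7 -0.1  0.8]
turn [ 0.    -0.     0.004] shift [-0.007 -0.001  0.329] rows>= 1.3
```

The wrist measurement agrees, so I descend and close.

drive_tool(
  increments=[0,0,0,-0.003,0.002,0.2,1,0,0,0,-0.003,0.002,0.329,1,0,0,0,-0.003,0.002,0.329,1,0,0,0,-0.003,0.002,0.329,0,0,0,0,-0.003,0.002,0.329,0,0,0,0,-0.003,0.002,0.329,0,0,0,0,-0.003,0.002,0.329,0,0,0,0,-0.003,0.002,0.329,0,0,0,0,-0.003,0.002,0.329,0,0,0,0,-0.003,0.002,0.329,0],
  force=40,
)

```text
time: 2.3
position: [0.3642, 0.2984, 0.0069]
orientation: [3.138, -0.003, 1.679]
ft_force: [-0.6, 1.0, 4.9]
grip_width: 0.043
grasp_force: 40.9
```

```bash
python3 inc.py 500 215 60 93
```

```text
t 2.3 p [364.2 298.4   6.9] yaw 96.2 w 43.0 grip 40.9 F [-0.6  1.   4.9]
turn [ 0.004 -0.003  0.071] shift [-0.487  0.631 -0.265] rows>= 3.4
```

drive_tool(
  increments=[0,0,0,0,0,-0.05,0,0,0,0,0,0,-0.12,0,0,0,0,0,0,-0.2,0,0,0,0,0,0,-0.2,0],
)

```text
time: 2.7
position: [0.3647, 0.2985, 0.0478]
orientation: [3.137, -0.003, 1.678]
ft_force: [-0.1, 0.2, -0.7]
grip_width: 0.042
grasp_force: 40.9
```

```bash
python3 inc.py 500 215 50 93; python3 wl.py; python3 - <<'E'
from cell import arm
import cv2
v=arm.get_image('side')['image'];cv2.imwrite('pics/s2.png',cv2.resize(v[60:260,180:440,::-1],None,fx=3,fy=3))
E
```

```text
t 2.7 p [364.7 298.5  47.8] yaw 96.2 w 42.0 grip 40.9 F [-0.1  0.2 -0.7]
turn [ 0.006 -0.004  0.07 ] shift [-0.488  0.628 -0.01 ] rows>= 3.2
[316. 260.] (array([367.5, 275.4]), array([64.4, 56.3]), -84.0)
```

View pics/s2.png

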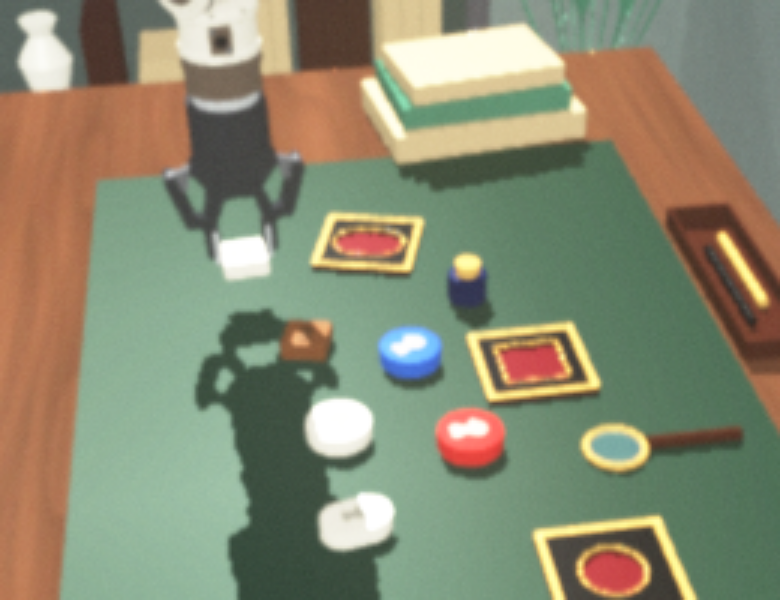

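View pics/wlast.png

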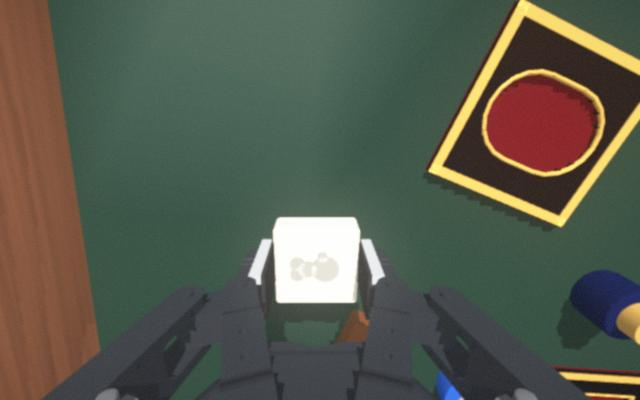

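Held squarely: in the wrist view it sits at (316,260) between both pads, and the side view shows it extending below the fingertips. I'll carry it to the square frame.

drive_tool(
  increments=[0,0,0.07,-0.06,0.08,-0.03,0,0,0,0.07,-0.2,0.26,-0.05,0,0,0,0.07,-0.34,0.44,-0.05,0,0,0,0.07,-0.44,0.57,-0.05,0,0,0,0.07,-0.488,0.628,-0.05,0,0,0,0.07,-0.488,0.628,-0.05,0],
)

```text
time: 3.4
position: [0.4991, 0.2123, 0.054]
orientation: [-3.141, 0.0, 1.62]
ft_force: [-0.9, 0.4, -1.2]
grip_width: 0.0429
grasp_force: 40.9
```

```bash
python3 inc.py 626 134 35 90.4
```

```text
t 3.4 p [499.1 212.3  54. ] yaw 92.8 w 42.9 grip 40.9 F [-0.9  0.4 -1.2]
turn [-0.001  0.     0.054] shift [-0.422  0.614  0.095] rows>= 3.0
```

drive_tool(
  increments=[0,0,0.054,-0.05,0.08,0,0,0,0,0.054,-0.17,0.25,0,0,0,0,0.054,-0.3,0.43,0,0,0,0,0.054,-0.38,0.56,0,0,0,0,0.054,-0.422,0.614,0.05,0,0,0,0.054,-0.422,0.614,0.095,0,0,0,0.054,-0.422,0.614,0.095,0],
)

```text
time: 4.1
position: [0.6213, 0.1363, 0.0327]
orientation: [-3.134, 0.001, 1.582]
ft_force: [-0.4, -0.0, -1.3]
grip_width: 0.0428
grasp_force: 40.9
```

```bash
python3 inc.py 626 134 10 90.4; python3 wl.py; python3 - <<'E'
from cell import arm
import cv2
v=arm.get_image('top')['image'];w=cv2.imread('pics/wlast.png');t=cv2.resize(v[100:200,217:317,::-1],(400,400),interpolation=cv2.INTER_CUBIC)
import numpy as np;cv2.imwrite('pics/c3.png',cv2.resize(np.hstack([w[:, 100:500],t]),(800,400)))
E
```

```text
t 4.1 p [621.3 136.3  32.7] yaw 90.7 w 42.8 grip 40.9 F [-0.4 -0.  -1.3]
turn [-0.009  0.001  0.006] shift [-0.012  0.024  0.113] rows>= 0.5
[ 48. 328.] (array([439.6,  68.5]), array([74.1, 55.8]), 68.0)
[316. 260.] (array([621.7, 121.9]), array([58.9, 51.3]), -89.0)
[122. 195.] (array([510.5, 164. ]), array([33.1, 21.9]), 28.9)
```

View pics/c3.png

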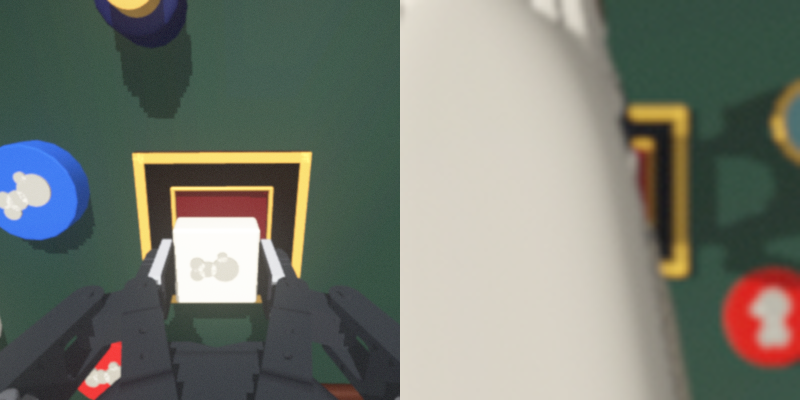

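Held over the frame, with the far gilt edge level in the wrist view from (232,152) to (412,152). I'll check that edge by ray and lower.

drive_tool(
  increments=[0,0,0,-0.012,0.024,0,0,0,0,0,-0.012,0.024,0.04,0,0,0,0,-0.012,0.024,0.04,0,0,0,0,-0.012,0.024,0.04,0],
)

```text
time: 4.6
position: [0.6296, 0.1334, 0.0276]
orientation: [-3.141, 0.0, 1.581]
ft_force: [0.0, -0.1, -0.6]
grip_width: 0.0429
grasp_force: 40.9
```

```bash
cat > gl.py <<'E'
from h import *
from cell import arm
v=arm.get_image('wrist');cv2.imwrite('pics/wlast.png',v['image'][...,::-1])
hsv=cv2.cvtColor(v['image'],cv2.COLOR_RGB2HSV).astype(int);H,S,V=hsv[...,0],hsv[...,1],hsv[...,2]
for b in blobs((H>16)&(H<32)&(S>90)&(V>90),300):
    p=ray(v,b,.007);print('gilt px',b.min(0),b.max(0),'xy',(p.min(0)*1000).round(1),(p.max(0)*1000).round(1),*rect(p))
for b in blobs(((H<6)|(H>170))&(S>120)&(V>40),500):
    p=ray(v,b,.004);print('red px',b.mean(0).round(),'xy',(p.min(0)*1000).round(1),(p.max(0)*1000).round(1))
E
python3 gl.py;python3 inc.py 626 134 9.5 90.4
```

```text
gilt px [253 183] [361 245] xy [592.7 126.8] [656.4 167.5] [624.7 147.4] [63.4 40. ] 1.0
gilt px [213 147] [400 280] xy [571.5 101.3] [677.4 188.5] [624.7 145.2] [104.9  85.7] 1.1
red px [213. 359.] xy [543.2  12.6] [562.7  48.5]
red px [303. 206.] xy [596.4 130.9] [652.5 162.9]
t 4.65 p [629.8 133.4  27.8] yaw 90.6 w 42.5 grip 40.9 F [ 0.1 -0.3 -0.4]
turn [-0.001  0.     0.004] shift [ 0.003 -0.019  0.092] rows>= 0.4
```

drive_tool(
  increments=[0,0,0,0.008,-0.024,0.03,0,0,0,0,0.008,-0.024,0.06,0,0,0,0,0.008,-0.024,0.075,0,0,0,0,0.008,-0.024,0.085,0,0,0,0,0.008,-0.024,0.09,0,0,0,0,0.008,-0.024,0.09,0,0,0,0,0.008,-0.024,0.09,0],
)

```text
time: 5.35
position: [0.6255, 0.1349, 0.0101]
orientation: [3.141, -0.0, 1.581]
ft_force: [0.2, 0.1, -0.9]
grip_width: 0.0429
grasp_force: 40.9
```

drive_tool(
  increments=[0,0,0,0,0,0.004,0,0,0,0,0,0,0.008,0,0,0,0,0,0,0.012,0,0,0,0,0,0,0.012,0],
)

```text
time: 5.75
position: [0.6257, 0.135, 0.0095]
orientation: [3.14, -0.0, 1.581]
ft_force: [-2.5, -0.2, 8.9]
grip_width: 0.043
grasp_force: 41.8
```

Contact came at 9.5 mm, as expected for the recess floor. Opening, then rising.

drive_tool(
  increments=[0,0,0,0,0,0,0.6,0,0,0,0,0,0,1,0,0,0,0,0,0,1,0,0,0,0,0,0,1,0,0,0,0,0,0,1,0,0,0,0,0,-0.1,1,0,0,0,0,0,-0.35,1,0,0,0,0,0,-0.35,1,0,0,0,0,0,-0.35,1],
)

```text
time: 6.65
position: [0.6269, 0.1353, 0.0796]
orientation: [3.137, -0.001, 1.581]
ft_force: [-0.5, 0.4, -1.1]
grip_width: 0.0857
grasp_force: 0.0
```

```bash
python3 gl.py; python3 wl.py;python3 inc.py 436 60 90 90
```

```text
gilt px [329 314] [391 355] xy [640.7 -13.2] [697.7  33.5] [671.9  12.8] [58.1 40.2] -14.5
gilt px [241 139] [383 266] xy [571.6  81.8] [678.3 188.4] [624.9 135.1] [105.8 105.2] -89.0
gilt px [218   0] [265  36] xy [563.2 254.5] [593.2 275.1] [578.3 264.7] [29.9 20.5] 0.7
red px [238. 320.] xy [537.4 -12.4] [576.1  58.8]
red px [313. 197.] xy [596.8 107.4] [652.9 162.7]
[ 87. 287.] (array([439.9,  67.9]), array([72.3, 50.3]), 29.2)
[316. 214.] (array([625.9, 133.5]), array([47.2, 44.1]), -89.4)
[155. 174.] (array([510.6, 164.1]), array([33.3, 21.6]), 29.8)
t 6.75 p [624.6 134.8  76.8] yaw 90.6 w 85.4 grip 0.0 F [-0.9 -0.4 -1.4]
turn [-0.002  0.     0.013] shift [-0.364 -0.947 -0.065] rows>= 4.1
```

View pics/wlast.png

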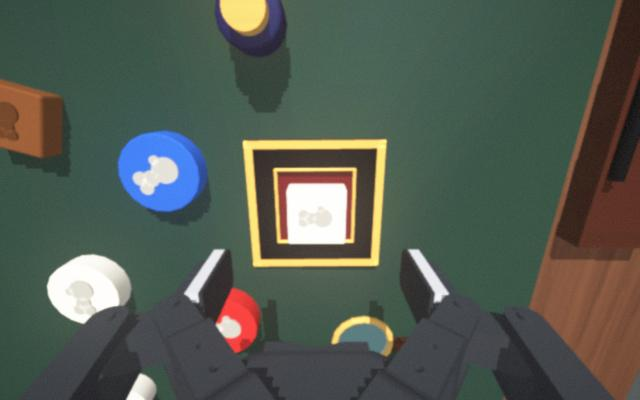

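The square lies in its recess, medallion at (316,214) inside the opening and about 1.5 mm off centre. Next is the large round.

drive_tool(
  increments=[0,0,0,-0.364,-0.947,-0.04,1,0,0,0,-0.364,-0.947,-0.04,1,0,0,0,-0.364,-0.947,-0.04,1,0,0,0,-0.364,-0.947,-0.04,1,0,0,0,-0.364,-0.947,-0.04,1,0,0,0,-0.364,-0.947,-0.04,1,0,0,0,-0.364,-0.947,-0.04,1,0,0,0,-0.364,-0.947,-0.04,1],
)

```text
time: 7.55
position: [0.4386, 0.0607, 0.0856]
orientation: [3.14, -0.0, 1.581]
ft_force: [0.2, -0.4, 0.2]
grip_width: 0.0855
grasp_force: 0.0
```

```bash
python3 wl.py;python3 inc.py 436 60 1.5 90
```

```text
[312. 328.] (array([434.3, -53. ]), array([59. , 43.3]), 11.9)
[310. 206.] (array([434.9,  61.4]), array([60. , 57.1]), 63.2)
[583. 111.] (array([621.3, 131.9]), array([54.4, 43.6]), 0.6)
[426.  65.] (array([510.7, 164.3]), array([33.2, 21.9]), 28.7)
t 7.6 p [438.4  60.7  85.5] yaw 90.6 w 85.8 grip 0.0 F [ 0.5 -0.1  0.4]
turn [ 0.002 -0.     0.014] shift [-0.003 -0.012  0.42 ] rows>= 1.7
```

drive_tool(
  increments=[0,0,0,0.001,-0.017,0.2,1,0,0,0,0.001,-0.017,0.36,1,0,0,0,0.001,-0.017,0.412,1,0,0,0,0.001,-0.017,0.412,1,0,0,0,0.001,-0.017,0.412,0,0,0,0,0.001,-0.017,0.412,0,0,0,0,0.001,-0.017,0.412,0,0,0,0,0.001,-0.017,0.412,0,0,0,0,0.001,-0.017,0.412,0,0,0,0,0.001,-0.017,0.412,0],
)

```text
time: 8.6
position: [0.4351, 0.0607, 0.005]
orientation: [3.137, -0.001, 1.581]
ft_force: [-0.2, 0.5, 6.3]
grip_width: 0.0559
grasp_force: 42.0
```

```bash
python3 inc.py 436 60 60 90
```

```text
t 8.6 p [435.1  60.7   5. ] yaw 90.6 w 55.9 grip 42.0 F [-0.2  0.5  6.3]
turn [ 0.005 -0.001  0.013] shift [-0.003  0.006 -0.275] rows>= 1.1
```

drive_tool(
  increments=[0,0,0,0,0,-0.05,0,0,0,0,0,0,-0.15,0,0,0,0,0,0,-0.3,0,0,0,0,-0.05,0,-0.4,0,0,0,0,-0.15,0,-0.4,0,0,0,0,-0.3,0,-0.4,0,0,0,0,-0.5,0,-0.4,0,0,0,0,-0.7,0,-0.4,0,0,0,0,-0.85,0,-0.4,0,0,0,0,-0.95,0,-0.4,0,0,0,0,-0.95,0,-0.4,0],
)

```text
time: 9.7
position: [0.4356, -0.132, 0.0842]
orientation: [3.14, 0.001, 1.577]
ft_force: [-0.5, 0.1, -0.0]
grip_width: 0.0561
grasp_force: 42.8
```

```bash
python3 inc.py 450 -320 85 90
```

```text
t 9.7 p [ 435.6 -132.    84.2] yaw 90.3 w 56.1 grip 42.8 F [-0.5  0.1 -0. ]
turn [0.002 0.001 0.008] shift [-0.94   0.067 -0.003] rows>= 3.8
```

drive_tool(
  increments=[0,0,0,-0.1,0.01,0,0,0,0,0,-0.3,0.02,0,0,0,0,0,-0.5,0.04,0,0,0,0,0,-0.7,0.067,0,0,0,0,0,-0.85,0.067,0,0,0,0,0,-0.94,0.067,0,0,0,0,0,-0.94,0.067,0,0,0,0,0,-0.94,0.067,0,0],
)

```text
time: 10.5
position: [0.4502, -0.3162, 0.083]
orientation: [-3.141, -0.002, 1.581]
ft_force: [-1.3, -0.0, -0.2]
grip_width: 0.0556
grasp_force: 42.8
```

```bash
python3 gl.py; python3 inc.py 510.5 -360.5 40 90
```

```text
gilt px [358 210] [432 281] xy [ 484.5 -385.3] [ 548.7 -319.6] [ 524.5 -344.9] [77.9 37.5] -46.3
gilt px [338 180] [469 294] xy [ 467.7 -398.5] [ 573.8 -295.2] [ 513.3 -346.7] [105.6  79.4] -15.4
gilt px [504   0] [639  48] xy [ 575.5 -201.7] [ 667.5 -173.6] [ 621.4 -187.3] [92.  28.1] 0.6
red px [398. 240.] xy [ 489.3 -381.3] [ 544.8 -325.9]
t 10.55 p [ 450.2 -315.8   83. ] yaw 90.6 w 56.1 grip 42.8 F [ 0.2 -0.6  0.1]
turn [-0.001 -0.002  0.014] shift [-0.227  0.299  0.214] rows>= 1.7
```

drive_tool(
  increments=[0,0,0,-0.1,0.1,0,0,0,0,0,-0.2,0.26,0.05,0,0,0,0,-0.224,0.297,0.15,0,0,0,0,-0.224,0.297,0.25,0,0,0,0,-0.224,0.297,0.28,0,0,0,0,-0.224,0.297,0.3,0,0,0,0,-0.224,0.297,0.3,0,0,0,0,-0.224,0.297,0.3,0],
)

```text
time: 11.35
position: [0.5109, -0.3616, 0.0243]
orientation: [3.14, 0.001, 1.581]
ft_force: [-0.1, -0.0, -0.5]
grip_width: 0.0559
grasp_force: 42.8
```

```bash
python3 inc.py 510 -360 8 90;python3 gl.py
```

```text
t 11.35 p [ 510.9 -361.6   24.3] yaw 90.6 w 55.9 grip 42.8 F [-0.1 -0.  -0.5]
turn [0.002 0.001 0.013] shift [ 0.008 -0.004  0.082] rows>= 0.3
gilt px [328 290] [376 322] xy [ 519.6 -423.3] [ 550.8 -398.1] [ 538.9 -415.4] [33.3 21. ] 33.2
gilt px [250 172] [379 241] xy [ 471.2 -363.2] [ 549.1 -320.6] [ 510.1 -341.9] [77.8 42.6] 0.1
gilt px [215 126] [428 281] xy [ 447.2 -392.3] [ 574.  -295.8] [ 510.7 -357.4] [104.9 100.5] -15.3
red px [315. 207.] xy [ 474.8 -364.7] [ 545.4 -325.4]
```

drive_tool(
  increments=[0,0,0,0.008,-0.003,0.03,0,0,0,0,0.008,-0.003,0.06,0,0,0,0,0.008,-0.003,0.075,0,0,0,0,0.008,-0.003,0.082,0,0,0,0,0.008,-0.003,0.086,0,0,0,0,0.008,-0.003,0.088,0,0,0,0,0.008,-0.003,0.088,0],
)

```text
time: 12.1
position: [0.5092, -0.3598, 0.0075]
orientation: [-3.141, -0.0, 1.581]
ft_force: [-5.4, 3.6, 12.9]
grip_width: 0.0558
grasp_force: 44.2
```

Contact came at 7.5 mm as predicted, so I release and rise.

drive_tool(
  increments=[0,0,0,0,0,-0.003,0.75,0,0,0,0,0,-0.003,1,0,0,0,0,0,-0.003,1,0,0,0,0,0,-0.003,1,0,0,0,0,0,-0.003,1,0,0,0,0,0,-0.1,1,0,0,0,0,0,-0.35,1,0,0,0,0,0,-0.4,1,0,0,0,0,0,-0.4,1],
)

```text
time: 13.0
position: [0.5117, -0.3615, 0.0886]
orientation: [3.136, 0.004, 1.581]
ft_force: [0.7, 0.2, -1.1]
grip_width: 0.0853
grasp_force: 0.0
```

```bash
python3 gl.py; python3 wl.py;python3 inc.py 420 -200 85 70
```

```text
gilt px [237 119] [396 269] xy [ 445.6 -423.4] [ 574.  -295.9] [ 509.9 -359.9] [105.7 105.5] 74.7
red px [314. 182.] xy [ 475.2 -377. ] [ 544.6 -326.2]
[315. 206.] (array([ 509.5, -360.2]), array([61.6, 58.1]), -89.4)
t 13.1 p [ 509.3 -359.8   84.8] yaw 90.6 w 85.5 grip 0.0 F [-0.4  0.9 -1.4]
turn [-0.001 -0.001  0.457] shift [ 0.803 -0.438 -0.   ] rows>= 3.7
```

View pics/wlast.png

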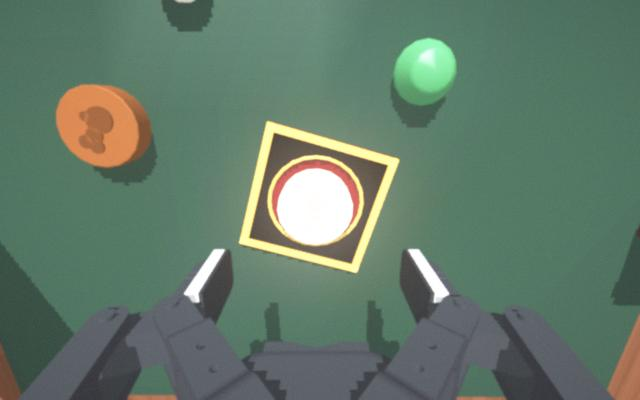

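The large round sits in its recess with the frame centred at (318,197). Next is the small round, keeping the yaw.

drive_tool(
  increments=[0,0,0,0.803,-0.438,0,1,0,0,0,0.803,-0.438,0,1,0,0,0,0.803,-0.438,0,1,0,0,0,0.803,-0.438,0,1,0,0,0,0.803,-0.438,0,1,0,0,0,0.803,-0.438,0,1,0,0,0,0.803,-0.438,0,1],
)

```text
time: 13.8
position: [0.421, -0.201, 0.0849]
orientation: [-3.141, 0.0, 1.581]
ft_force: [0.3, -0.7, 0.3]
grip_width: 0.0854
grasp_force: 0.0
```

```bash
python3 wl.py;python3 inc.py 420 -200 6 90
```

```text
[315. 206.] (array([ 420.4, -198.6]), array([39.8, 35.4]), -89.4)
[340.  18.] (array([436.1, -75.2]), array([60. , 25.7]), 0.6)
t 13.85 p [ 421.1 -201.2   85.1] yaw 90.5 w 85.1 grip 0.0 F [ 0.1 -0.2  0.5]
turn [0.    0.    0.012] shift [ 0.006 -0.006  0.395] rows>= 1.6
```

drive_tool(
  increments=[0,0,0,0.006,-0.004,0.2,1,0,0,0,0.006,-0.004,0.35,1,0,0,0,0.006,-0.004,0.4,1,0,0,0,0.006,-0.004,0.4,1,0,0,0,0.006,-0.004,0.4,0,0,0,0,0.006,-0.004,0.4,0,0,0,0,0.006,-0.004,0.4,0,0,0,0,0.006,-0.004,0.4,0,0,0,0,0.006,-0.004,0.4,0,0,0,0,0.006,-0.004,0.4,0,0,0,0,0.006,-0.004,0.4,0],
)

```text
time: 14.95
position: [0.4208, -0.1997, 0.007]
orientation: [3.139, 0.001, 1.581]
ft_force: [-1.3, -0.6, 5.5]
grip_width: 0.034
grasp_force: 39.3
```

```bash
python3 inc.py 560 -165 70 90
```

```text
t 14.95 p [ 420.8 -199.7    7. ] yaw 90.6 w 34.0 grip 39.3 F [-1.3 -0.6  5.5]
turn [0.003 0.002 0.013] shift [ 0.166  0.699 -0.314] rows>= 3.1
```

drive_tool(
  increments=[0,0,0,0,0,-0.05,0,0,0,0,0,0,-0.15,0,0,0,0,0,0.02,-0.3,0,0,0,0,0.02,0.1,-0.35,0,0,0,0,0.08,0.28,-0.35,0,0,0,0,0.14,0.48,-0.35,0,0,0,0,0.2,0.68,-0.35,0,0,0,0,0.23,0.84,-0.35,0,0,0,0,0.24,0.95,-0.35,0,0,0,0,0.24,0.95,-0.35,0,0,0,0,0.24,0.95,-0.35,0],
)

```text
time: 16.05
position: [0.6085, -0.149, 0.0755]
orientation: [-3.14, -0.0, 1.581]
ft_force: [-0.4, -0.4, 0.2]
grip_width: 0.0339
grasp_force: 40.0
```

```bash
python3 gl.py; python3 inc.py 630 -149 25 90
```

```text
gilt px [526 205] [639 376] xy [ 802.3 -316.2] [ 858.3 -143.3] [ 828.7 -228.1] [173.6  45.8] 85.2
gilt px [306 172] [378 240] xy [ 600.9 -175.6] [ 656.6 -119.9] [ 630.2 -145.2] [56.5 49.8] -29.1
gilt px [271 139] [417 268] xy [ 575.7 -200.9] [681.7 -95.5] [ 628.7 -148.4] [105.5 105.2] -89.5
gilt px [372   0] [459  36] xy [642.1 -29.6] [696.5  -9.2] [669.4 -19.5] [54.4 20.1] 0.6
red px [342. 205.] xy [ 604.7 -171.8] [ 652.6 -125.3]
t 16.1 p [ 607.8 -149.3   75.5] yaw 90.6 w 33.7 grip 40.0 F [-0.5 -0.3  0.2]
turn [-0.002 -0.     0.013] shift [0.    0.111 0.252] rows>= 1.1
```

drive_tool(
  increments=[0,0,0,0.004,0.06,0,0,0,0,0,0.004,0.104,0.1,0,0,0,0,0.004,0.104,0.2,0,0,0,0,0.004,0.104,0.26,0,0,0,0,0.004,0.104,0.29,0,0,0,0,0.004,0.104,0.31,0,0,0,0,0.004,0.104,0.32,0,0,0,0,0.004,0.104,0.326,0,0,0,0,0.004,0.104,0.33,0,0,0,0,0.004,0.104,0.333,0,0,0,0,0.004,0.104,0.333,0],
)

```text
time: 17.2
position: [0.6304, -0.1483, 0.0096]
orientation: [3.141, 0.0, 1.581]
ft_force: [-1.0, 0.7, 1.0]
grip_width: 0.0339
grasp_force: 40.3
```

drive_tool(
  increments=[0,0,0,0,-0.005,0.002,0,0,0,0,0,-0.005,0.003,0,0,0,0,0,-0.005,0.003,0.5,0,0,0,0,0,0.003,1,0,0,0,0,0,0.003,1,0,0,0,0,0,0.003,1,0,0,0,0,0,0.003,1,0,0,0,0,0,-0.1,1,0,0,0,0,0,-0.35,1,0,0,0,0,0,-0.4,1,0,0,0,0,0,-0.4,1],
)

```text
time: 18.3
position: [0.6322, -0.1488, 0.0923]
orientation: [3.135, 0.002, 1.581]
ft_force: [-0.2, -0.7, 0.2]
grip_width: 0.0853
grasp_force: 0.0
```

```bash
python3 gl.py; python3 wl.py;python3 inc.py 435 -65 85 11.5
```

```text
gilt px [514 195] [639 307] xy [ 819.4 -252.9] [ 902.1 -141.7] [ 860.6 -197.4] [111.3  82.5] 89.7
gilt px [243 136] [378 257] xy [ 575.8 -201.3] [681.9 -95.6] [ 628.8 -148.3] [105.4 105.3] 0.4
gilt px [331   0] [414  41] xy [641.6 -29.7] [697.7  -4.5] [669.8 -17.2] [56.1 24.8] 0.7
red px [309. 191.] xy [ 604.6 -167. ] [ 652.4 -125.6]
[315. 206.] (array([ 630.2, -147.7]), array([39.1, 34.7]), -89.5)
[43. 88.] (array([442.1, -64.1]), array([70. , 38.8]), 11.0)
t 18.4 p [ 629.4 -148.1   88.2] yaw 90.6 w 85.6 grip 0.0 F [-0.7 -0.2 -0.2]
turn [-1.000e-03  1.000e-03  1.757e+00] shift [ 0.426 -0.968  0.017] rows>= 9.2
```

View pics/wlast.png

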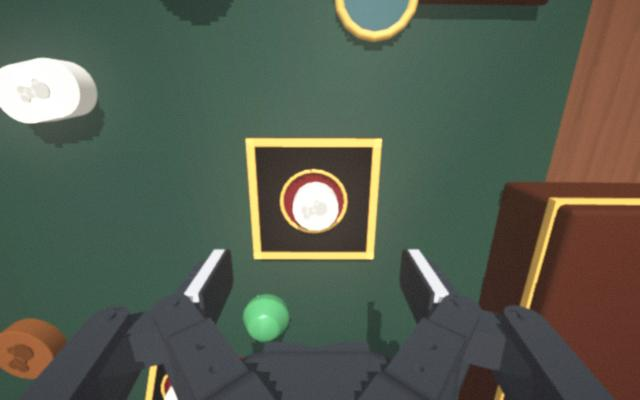

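The small round lies in its recess at (315,206). Last is the oblong: two calls to turn 79°.

drive_tool(
  increments=[0,0,1,0.426,-0.968,0,1,0,0,1,0.426,-0.968,0,1,0,0,1,0.426,-0.968,0,1,0,0,1,0.426,-0.968,0,1,0,0,1,0.426,-0.968,0,1,0,0,1,0.426,-0.968,0,1,0,0,1,0.426,-0.968,0,1],
)

```text
time: 19.1
position: [0.4335, -0.0645, 0.0874]
orientation: [-3.139, 0.002, 0.796]
ft_force: [0.7, 0.9, -0.4]
grip_width: 0.0854
grasp_force: 0.0
```

drive_tool(
  increments=[0,0,0.757,0,0,0,1,0,0,0.757,0,0,0,1,0,0,0.757,0,0,0,1,0,0,0.757,0,0,0,1,0,0,0.757,0,0,0,1,0,0,0.757,0,0,0,1],
)

```text
time: 19.7
position: [0.4351, -0.0651, 0.0881]
orientation: [-3.141, 0.002, 0.204]
ft_force: [0.3, -0.5, -0.2]
grip_width: 0.0854
grasp_force: 0.0
```

```bash
python3 wl.py;python3 inc.py 435 -65 5 11.5
```

```text
[316. 203.] (array([437.7, -64.4]), array([64.2, 39.5]), 12.4)
[208.  24.] (array([543.2,  27.9]), array([29.6, 23. ]), 11.7)
t 19.75 p [435.2 -65.1  88.3] yaw 11.7 w 85.5 grip 0.0 F [ 0.1 -0.6 -0.7]
turn [-0.001  0.002  0.004] shift [-0.001 -0.     0.416] rows>= 1.7
```

drive_tool(
  increments=[0,0,0,0.004,-0.003,0.2,1,0,0,0,0.004,-0.003,0.36,1,0,0,0,0.004,-0.003,0.416,1,0,0,0,0.004,-0.003,0.416,1,0,0,0,0.004,-0.003,0.416,0,0,0,0,0.004,-0.003,0.416,0,0,0,0,0.004,-0.003,0.416,0,0,0,0,0.004,-0.003,0.416,0,0,0,0,0.004,-0.003,0.416,0,0,0,0,0.004,-0.003,0.416,0,0,0,0,0.004,-0.003,0.416,0],
)

```text
time: 20.85
position: [0.4375, -0.0645, 0.0071]
orientation: [3.14, -0.003, 0.201]
ft_force: [-1.2, 0.3, 6.1]
grip_width: 0.0369
grasp_force: 40.6
```

```bash
python3 inc.py 435 115 85 -2 440 300 85 -16 500 376 85 -16
```

```text
t 20.85 p [437.5 -64.5   7.1] yaw 11.5 w 36.9 grip 40.6 F [-1.2  0.3  6.1]
turn [ 0.001 -0.004  0.301] shift [ 0.168 -0.881 -0.39 ] rows>= 3.9
turn [ 0.001 -0.004  0.612] shift [ 0.378 -1.783 -0.39 ] rows>= 7.5
turn [ 0.001 -0.004  0.612] shift [ 0.747 -2.095 -0.39 ] rows>= 9.0
```

drive_tool(
  increments=[0,0,0,0,0,-0.05,0,0,0,0,0,0,-0.15,0,0,0,0,0,-0.02,-0.3,0,0,0,0,0.03,-0.1,-0.39,0,0,0,0.1,0.06,-0.26,-0.39,0,0,0,0.2,0.1,-0.46,-0.39,0,0,0,0.3,0.13,-0.66,-0.39,0,0,0,0.3,0.16,-0.8,-0.39,0,0,0,0.3,0.168,-0.881,-0.39,0,0,0,0.3,0.168,-0.881,-0.39,0],
)

```text
time: 21.85
position: [0.4364, 0.023, 0.0839]
orientation: [-3.102, 0.001, 0.026]
ft_force: [-0.6, -1.0, -0.6]
grip_width: 0.0369
grasp_force: 40.3
```

```bash
python3 inc.py 440 295 85 -16
```

```text
t 21.85 p [436.4  23.   83.9] yaw 1.5 w 36.9 grip 40.3 F [-0.6 -1.  -0.6]
turn [-0.05   0.009  0.388] shift [ 0.053 -1.358  0.048] rows>= 5.4
```

drive_tool(
  increments=[0,0,0,0,0,0,0,0,0,0,0,0,0,0],
)

```text
time: 22.05
position: [0.4364, 0.023, 0.0837]
orientation: [-3.102, 0.001, 0.026]
ft_force: [-0.3, 0.1, -0.4]
grip_width: 0.037
grasp_force: 40.3
```

```bash
python3 inc.py 440 200 85 -8 440 295 85 -16; python3 -c "
from cell import arm;s=arm.state();print(s['joints'],s['dq'],s['orientation'])"
```

```text
t 22.05 p [436.4  23.   83.7] yaw 1.5 w 37.0 grip 40.3 F [-0.3  0.1 -0.4]
turn [-0.051  0.006  0.211] shift [ 0.041 -0.884  0.029] rows>= 3.5
turn [-0.05   0.009  0.389] shift [ 0.054 -1.358  0.048] rows>= 5.4
[ 0.02498246  0.24782466 -0.40242689  0.92196374  0.0399183   3.14059504] [ 0.00438375  0.00271534 -0.00116041  0.00094115  0.0001983  -0.00079596] [-3.10167296e+00  1.37915608e-03  2.59792804e-02]
```

Joint 6 is at its limit. The oblong is symmetric under a half turn, so I'll turn the gripper the other way in the air, to yaw 164°.

```bash
python3 inc.py 436 80 85 41
```

```text
t 22.05 p [436.4  23.   83.7] yaw 1.5 w 37.0 grip 40.3 F [-0.3  0.1 -0.4]
turn [-0.049 -0.016 -0.878] shift [ 0.006 -0.285  0.005] rows>= 4.6
```

drive_tool(
  increments=[-0.049,-0.016,-0.878,0,0,0,0,-0.049,-0.016,-0.878,0,0,0,0,-0.049,-0.016,-0.878,0,0,0,0,-0.049,-0.016,-0.878,0,0,0,0,-0.049,-0.016,-0.878,0,0,0,0,-0.049,-0.016,-0.878,0,0,0,0],
)

```text
time: 22.65
position: [0.4363, 0.0233, 0.0837]
orientation: [-3.141, 0.0, 0.716]
ft_force: [-0.2, 0.8, -0.6]
grip_width: 0.0372
grasp_force: 40.3
```

```bash
python3 inc.py 436 180 85 81
```

```text
t 22.65 p [436.3  23.3  83.7] yaw 41.0 w 37.2 grip 40.3 F [-0.2  0.8 -0.6]
turn [-0.001 -0.    -0.888] shift [ 0.513 -0.592 -0.006] rows>= 4.7
```

Relative to the actual pose, as hoped. Continuing.

drive_tool(
  increments=[0,0,-0.2,0.08,-0.09,0,0,0,0,-0.4,0.2,-0.24,0,0,0,0,-0.6,0.35,-0.4,0,0,0,0,-0.75,0.45,-0.53,0,0,0,0,-0.888,0.513,-0.592,0,0,0,0,-0.888,0.513,-0.592,0,0,0,0,-0.888,0.513,-0.592,0,0],
)

```text
time: 23.35
position: [0.4358, 0.1799, 0.0836]
orientation: [-3.141, 0.0, 1.412]
ft_force: [-0.2, -0.2, -1.0]
grip_width: 0.037
grasp_force: 40.3
```

```bash
python3 inc.py 440 300 85 122
```

```text
t 23.35 p [435.8 179.9  83.6] yaw 80.9 w 37.0 grip 40.3 F [-0.2 -0.2 -1. ]
turn [-0.001  0.    -0.914] shift [ 0.596 -0.074 -0.007] rows>= 4.8
```

drive_tool(
  increments=[0,0,-0.2,0.08,-0.01,0,0,0,0,-0.4,0.22,-0.02,0,0,0,0,-0.6,0.38,-0.04,0,0,0,0,-0.75,0.5,-0.06,0,0,0,0,-0.914,0.58,-0.07,0,0,0,0,-0.914,0.596,-0.074,0,0,0,0,-0.914,0.596,-0.074,0,0],
)

```text
time: 24.05
position: [0.44, 0.2991, 0.0836]
orientation: [-3.141, 0.0, 2.127]
ft_force: [-0.1, 0.5, -1.0]
grip_width: 0.0366
grasp_force: 40.3
```

```bash
python3 gl.py;python3 inc.py 499 376 60 164.3
```

```text
gilt px [339  53] [530 246] xy [432.8 313.4] [561.6 442.1] [497.3 377.7] [105.6 105.5] -16.0
red px [434. 157.] xy [462.9 350.5] [532.8 405.9]
t 24.1 p [439.9 298.7  83.6] yaw 121.9 w 36.6 grip 40.3 F [ 0.2  1.1 -0.1]
turn [-0.001 -0.    -0.943] shift [0.172 0.455 0.117] rows>= 4.9
```

drive_tool(
  increments=[0,0,-0.2,0.03,0.06,0,0,0,0,-0.4,0.08,0.2,0,0,0,0,-0.6,0.13,0.32,0,0,0,0,-0.75,0.17,0.41,0.05,0,0,0,-0.943,0.187,0.45,0.15,0,0,0,-0.943,0.187,0.45,0.25,0,0,0,-0.943,0.187,0.45,0.28,0,0,0,-0.943,0.187,0.45,0.28,0,0,0,-0.943,0.187,0.45,0.28,0],
)

```text
time: 25.0
position: [0.4968, 0.3791, 0.0287]
orientation: [3.141, 0.0, 2.87]
ft_force: [-0.1, -0.2, -0.5]
grip_width: 0.0368
grasp_force: 40.3
```

```bash
python3 inc.py 496.5 378 9.3 164;python3 gl.py; python3 -c "
import cv2;cv2.imwrite('pics/c9.png',cv2.imread('pics/wlast.png'))"
```

```text
t 25.0 p [496.8 379.1  28.7] yaw 164.5 w 36.8 grip 40.3 F [-0.1 -0.2 -0.5]
turn [0.001 0.    0.01 ] shift [ 0.    -0.006  0.097] rows>= 0.4
gilt px [268 174] [361 237] xy [458.1 350.9] [505.5 409.7] [478.6 383.4] [57.2 40.1] 74.4
gilt px [223 151] [407 279] xy [433.  319.4] [540.  442.1] [487.  380.9] [105.   83.8] 74.0
red px [314. 196.] xy [462.7 360. ] [490.5 402.4]
```

View pics/c9.png

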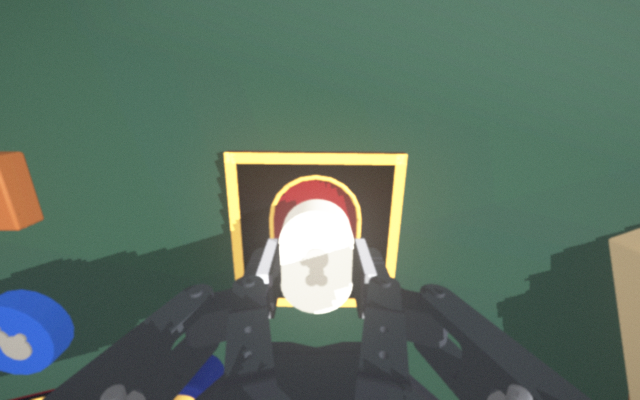

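The oblong at (316,255) is aligned with the opening. Lowering to about 9.3 mm.

drive_tool(
  increments=[0,0,0.01,0,-0.006,0.03,0,0,0,0.01,0,-0.006,0.06,0,0,0,0.01,0,-0.006,0.08,0,0,0,0.01,0,-0.006,0.09,0,0,0,0.01,0,-0.006,0.094,0,0,0,0.01,0,-0.006,0.098,0,0,0,0.01,0,-0.006,0.098,0],
)

```text
time: 25.75
position: [0.4956, 0.3783, 0.0097]
orientation: [-3.141, -0.0, 2.865]
ft_force: [-3.7, -2.9, 9.6]
grip_width: 0.0366
grasp_force: 41.3
```

Contact at 9.7 mm, so I release.

drive_tool(
  increments=[0,0,0,0,0,0,0.5,0,0,0,0,0,0,1,0,0,0,0,0,0,1,0,0,0,0,0,0,1,0,0,0,0,0,0,1,0,0,0,0,0,-0.1,1,0,0,0,0,0,-0.35,1,0,0,0,0,0,-0.5,1,0,0,0,0,0,-0.5,1,0,0,0,0,0,-0.5,1],
)

```text
time: 26.75
position: [0.4965, 0.3789, 0.1092]
orientation: [3.139, 0.001, 2.865]
ft_force: [-0.2, 0.8, 0.8]
grip_width: 0.0854
grasp_force: 0.0
```

```bash
python3 gl.py; python3 wl.py;python3 inc.py 350 350 150 164; python3 - <<'E'
import cv2
from cell import arm
w=cv2.imread('pics/wlast.png');t=arm.get_image('top')['image'][100:290,130:500,::-1]
t=cv2.resize(t,(800,411));cv2.imwrite('pics/fin.png',t);cv2.imwrite('pics/finw.png',w)
E
```

```text
gilt px [260 144] [370 243] xy [441.2 321.7] [554.  434.5] [497.6 377.9] [92.7 91.8] 74.1
red px [ 13. 329.] xy [517.4  -2.2] [584.3  62.4]
[599. 203.] (array([564.6, 606.1]), array([67. , 15.6]), -83.5)
[316. 200.] (array([496.9, 378. ]), array([65., 40.]), -15.2)
t 26.85 p [495.1 377.9 106.8] yaw 164.1 w 85.4 grip 0.0 F [ 0.3 -0.1 -0.1]
turn [-0.002 -0.002  0.003] shift [ 0.66  -0.333 -0.214] rows>= 3.1
```

View pics/finw.png

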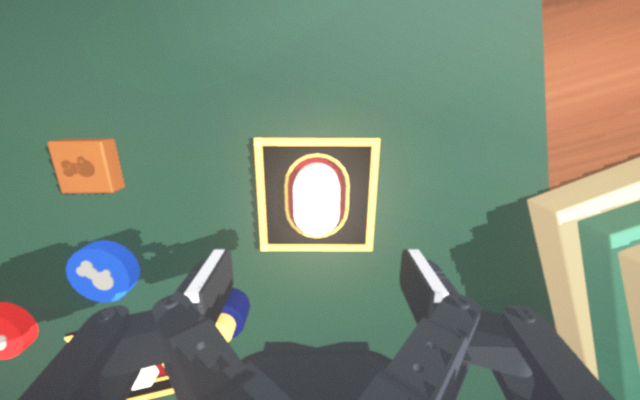

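View pics/fin.png

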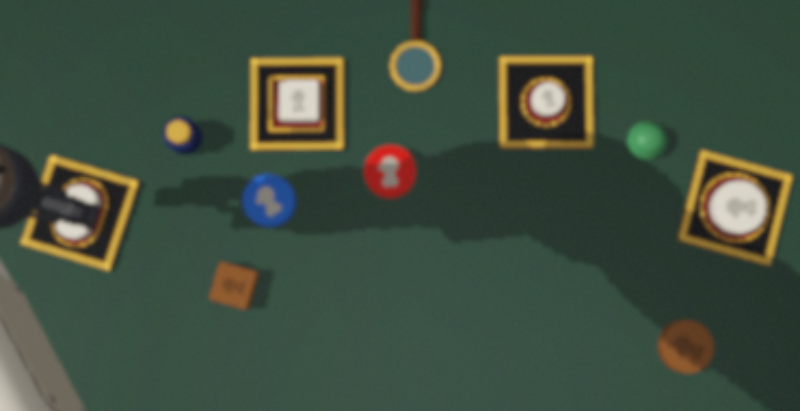

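All four pieces lie in their own recesses: in the wrist view the oblong is at (316,200), and in the top crop the others are at (298,102), (547,100) and (738,207). The bronzes look unmoved, and the arm is clear of everything.

```bash
python3 -c "
from cell import arm;print(arm.finish_job())"
```

```text
the job is handed in; nothing more can be done
None
```

I laid all four plaster medallions gently in their matching frames, left the bronze medals unmoved, and handed the job in at about 27 s; the hand-in returned no verdict.

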